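# Slide a sample carrier under a spring-closed loader flap

## Robot

A 6-joint arm with a two-finger parallel gripper is mounted at the origin on the work surface. World frame = base frame: x ahead of the robot, y to its left, z up, the work surface at z = 0. Lengths are in mm, angles in rad, forces in N, time in s.
With the tool pointing down it reaches from about 400 to 825 mm from the base axis. Payload 7 kg.
Tool frame: the origin (TCP) lies at the very end of the fingers, on their centre line; the grasp point (between the pads) lies 19 mm behind it; z points along the fingers, y is the line along which they close (so a half turn about z gives the same grasp; the last joint's range is limited). The gripper opens to 88 mm and grips with 3 to 60 N. Pads are 19 mm wide; open, the fingers measure 130 mm over their backs; the gripper's body (78 mm by 193 mm) begins 47 mm behind the grasp point.
Start: joints at [-0.898, 0.359, 0.012, 0, -1.224, -0.288], TCP at [253.349, -625.627, 226.561] pointing down, gripper open.
Joint ranges: [-3.07, 3.07], [-1.43, 2.12], [-1.02, 1.25], [-3.03, 1.67], [-3.05, -0], [-3.03, 3.03]. Speed limits (rad/s): [2.39, 2.39, 3.01, 3.14, 3.14, 3.14].

## Interface

Orientations are given as a unit quaternion [x, y, z, w].
In Python, from plant import bot gives the robot as it stands. Calls block until the motion is done:
- bot.move_ptp(position, orientation): joint-space move of the TCP to a pose.
- bot.line_to(position, velocity=150, ori=None): straight line of the TCP; ori=None keeps the orientation; velocity is the mean speed in mm/s.
- bot.move_joints(angles): joint-space move.
- bot.move_gripper(opening, force=None): finger opening in mm; force is the grip in N (None keeps the last); returns when the fingers have stopped.
- bot.pause(seconds).
- bot.solve_ik(position, orientation): joint angles nearest the present ones, or None.
- bot.read_state(): the state.
- bot.camera(name): name is "side" or "top"; returns the picture (480x640x3 uint8, red, green, blue); there is no depth.
- bot.get_calibration(name): a dict with "fx", "fy", "cx", "cy" (pixels), "distortion" ([k1, k2, p1, p2, k3] as OpenCV has them; the pictures are not rectified), "view" (4x4, takes a point from world to camera coordinates). Camera axes: x right, y up, looking along -z (the intrinsics and any distortion apply to the point x, -y, -z); pixel columns grow to the right and rows downward; lengths in mm; the calibration is good to about 2 mm. A picture is of the moment at which its call begins. get_calibration takes no time and is no camera call.
A pose or a line that the arm cannot do raises bot.Unreachable and nothing moves.
- bot.close_job(): hands the job in; it is judged then, once.
The state is a dict: "t": time; "joint_pos": joint angles; "qvel": joint speeds; "tau": joint torques, N m; "tcp_pos": TCP position; "eef_rot": TCP orientation; "contact_force": force on the tool from outside, world axes, zero at the start; "moment": the same for the moment, N m; "width": finger opening in mm; "finger_force": force on a finger pad.
Only numpy, scipy, OpenCV 4.12 (cv2) and the standard library are available. Lean on these libraries where they do the work, as an engineer would, in place of code of your own. Each camera call takes 0.05 s, during which the arm holds its last target. There are 200 camera calls.

## Task

Load the blue sample carrier: with one fingertip press the orange press bar down and keep the spring-closed flap of the loader open, while the other fingertip pushes the carrier along the lane, under the flap, until it is fully home against the back stop. Only when it is home let go of the bar so that the flap shuts behind it. Do not lift the carrier, and leave the spare white carrier, the loader and the other things on the bench where they are.

Things in the scene. Friction and masses are not known exactly. Their poses are not given: they have to be found in the camera images.
- loader: fixed steel loader. Origin: on the bench, on the lane's centre line, under the front face of the closed flap's lip. x: along the lane into the bay (push direction), y: left towards the press bar, z up. All mm below are in this frame. Deck x -185 to 77, y -51 to 95, top z 6. Lane 34 wide about y 0, between guide strips with tops at z 11. Behind: housing 60 tall, x 72 to 157
- back_stop (a point): point on the lane floor at the face of the back stop, the steel wall that ends the lane (loader x 58, y 0, z 6)
- hinge_front (a point): front end of the flap's hinge shaft (loader x -181, y 32, z 42), in a post 9 wide, 48 tall. The shaft, 8 in diameter, runs along the loader's x from here to an equal post at x 64
- flap_angle (a joint): spring-closed flap on the hinge shaft, rad: 0 closed, 0.76 stop. One piece: clear cover (x 0 to 56, y -21 to 32, top z 45), orange lip in front (3 thick, bottom at z 20: stops the carrier's block, not its stem), press bar beyond the shaft. Pressing the bar down lifts the lip; the block passes above 0.48 rad. Bar needs 1.5 N to start, 5 N at 0.7. Shuts by itself; the carrier cannot push it open
- flap: the flap with its press bar: orange pad 140 long (loader x -176 to -36), 40 wide, joined to the shaft by a steel plate. Origin on the hinge axis (loader 0, 32, 42). Closed: pad top slopes up away from the shaft, from y 71, z 39 to y 102, z 64. At 0.70 rad: level, top z 14, y 60 to 100, middle 80 from the lane's centre line. A fingertip may slide along it while pressing
- press_mid (a point): middle of the orange pad's top; moves with the flap. Loader frame: x -106, y 87, z 51.5 when closed; x -106, y 80, z 14 at 0.70 rad
- carrier: blue sample carrier, about 90 g, loose in the lane. Block 50 long (x), 30 wide, 24 tall, copper disc on top; stem 8 wide, 8 tall behind it; at its end a blue end plate 6 thick (x -76 to -70), 30 wide, 30 tall. Origin: centre of the block's underside, x to its front, z up. Starts 35 to 62 mm before the lip; fully home at loader x 33 (plate's rear face at x -43)
- spare: a white carrier of the same shape beside the lane, on the bench to the right of the loader (y about -100 mm in its frame); leave alone. Origin: centre of the block's underside
- vial: small amber jar, 28 mm diameter, 45 mm tall, on the bench to the right of the loader; leave alone. Origin: centre of its underside
- beaker: glass beaker, 68 mm diameter, 85 mm tall; leave alone. Origin: centre of its underside
- reagent: amber bottle, 64 mm diameter, 140 mm tall; leave alone. Origin: centre of its underside
- jar: white jar with a blue cap, 60 mm diameter, 70 mm tall; leave alone. Origin: centre of its underside
- dish: white dish, 80 mm diameter, 18 mm tall; leave alone. Origin: centre of its underside
- driver: screwdriver with a red handle, lying on the bench; leave alone. Origin: middle of its length, at the bench
Not all that is in view belongs to the job. There is more than one size of the carrier; the one meant has the size given above.

How it is judged:
By the outcome, as a careful person would: the job done as asked, in the order asked, and still so for the second after the job is handed in, with the robot touching nothing.
It also fails if it takes over 38 s, if anything falls off the work surface, if the arm or the gripper's body presses on something with over 40 N, if the wrist force passes 120 N, or if a joint passes its speed limit or range.

## Working session

There is one attempt and no reset: what is moved stays moved. The work goes in short steps, each a Python script; the robot and the scene stay as the last script left them, time stands still between calls to the robot, and variables do not carry over. Pictures are saved under pics/ and viewed, at most 10 in all, crops included, and the job is handed in when it is done.

```bash
mkdir -p pics; ls
python3 - <<'E'
from plant import bot
import cv2
for n in("side","top"):
    im=bot.camera(n); cv2.imwrite(f"pics/{n}0.png",im[:,:,::-1]); print(n,bot.get_calibration(n))
print(bot.read_state())
E
```

```text
pics
side {'fx': 539.2386625793507, 'fy': 539.2386625793507, 'cx': 317.7782777348234, 'cy': 242.89804717141823, 'distortion': array([-0.08839673,  0.        ,  0.        ,  0.        ,  0.        ]), 'view': array([[-9.08274740e-01, -4.18218162e-01, -1.14265744e-02,
         5.15703850e+02],
       [ 2.89350045e-01, -6.47660419e-01,  7.04849298e-01,
        -2.45850214e+02],
       [-3.02181318e-01,  6.36890533e-01,  7.09265043e-01,
        -1.06106387e+03],
       [ 0.00000000e+00,  0.00000000e+00,  0.00000000e+00,
         1.00000000e+00]])}
top {'fx': 513.8477027396538, 'fy': 513.8477027396538, 'cx': 321.192299853759, 'cy': 240.67807366944135, 'distortion': array([-0.10148066,  0.        ,  0.        ,  0.        ,  0.        ]), 'view': array([[ 9.49225187e-03, -9.99642819e-01, -2.49826149e-02,
         5.32076484e+00],
       [ 9.96680884e-01,  7.43813228e-03,  8.10671929e-02,
        -5.70972345e+02],
       [-8.08524132e-02, -2.56692050e-02,  9.96395493e-01,
        -1.18579809e+03],
       [ 0.00000000e+00,  0.00000000e+00,  0.00000000e+00,
         1.00000000e+00]])}
{'t': 0.1, 'joint_pos': array([-8.97866174e-01,  3.59330867e-01,  1.11663633e-02, -3.02866742e-04,
       -1.22412053e+00, -2.88062377e-01]), 'qvel': array([ 1.91764779e-05, -2.52436187e-03,  2.83781007e-03,  1.69007236e-03,
       -7.84962377e-04, -3.34778099e-04]), 'tau': array([-1.49534964e-03, -5.84159768e+01,  2.93750060e+01,  7.01540977e+00,
        1.01879615e-02, -9.84885355e-05]), 'tcp_pos': array([ 253.20510703, -625.23802156,  225.71423104]), 'eef_rot': array([-1.91197759e-01,  9.81551243e-01,  7.25880607e-04, -2.17791662e-04]), 'contact_force': array([0.42304244, 0.37096614, 0.10725061]), 'moment': array([ 0.04419999, -0.01396627, -0.01588678]), 'finger_force': 0.0, 'width': 87.7386502721813}
```

View pics/top0.png

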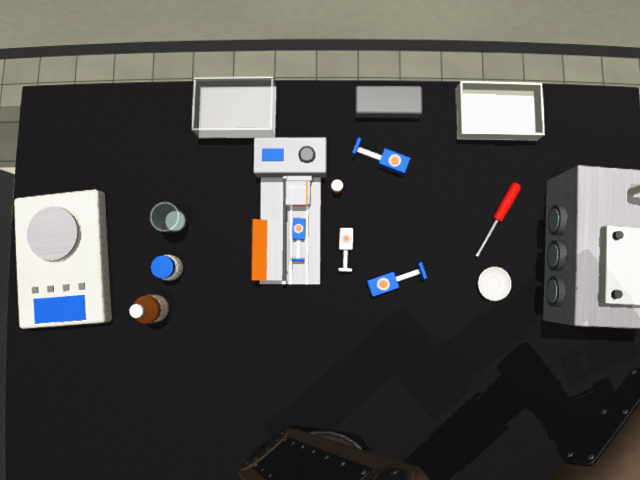

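View pics/side0.png

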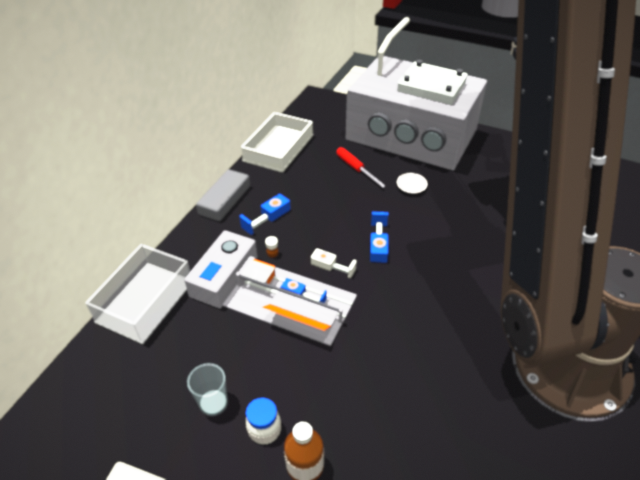

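Top view: the loader is at around (290,215), its lane runs up the image, and the housing is at (290,158). The lane carrier's block is at (299,228) and its plate at (298,262); the orange bar is at (260,250). The side view shows the loader at around (290,300). I'll zoom in on both to get precise points.

Run:
```python
import cv2
a=cv2.imread("pics/top0.png")[125:295,230:360]; cv2.imwrite("pics/topc.png",cv2.resize(a,None,fx=3.5,fy=3.5,interpolation=cv2.INTER_CUBIC))
a=cv2.imread("pics/side0.png")[225:350,180:365]; cv2.imwrite("pics/sidec.png",cv2.resize(a,None,fx=4,fy=4,interpolation=cv2.INTER_CUBIC))
```

```text
(no output)
```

View pics/topc.png

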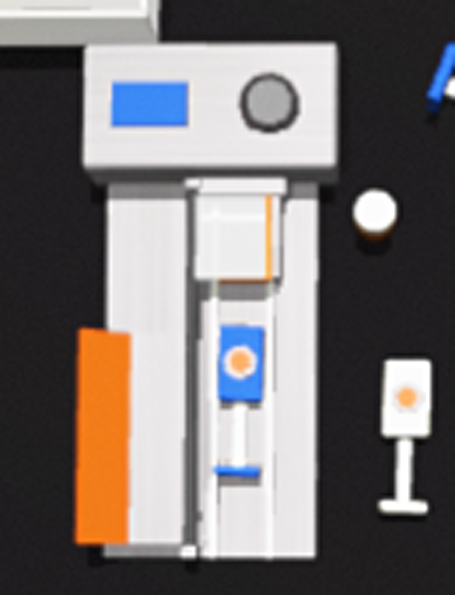

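View pics/sidec.png

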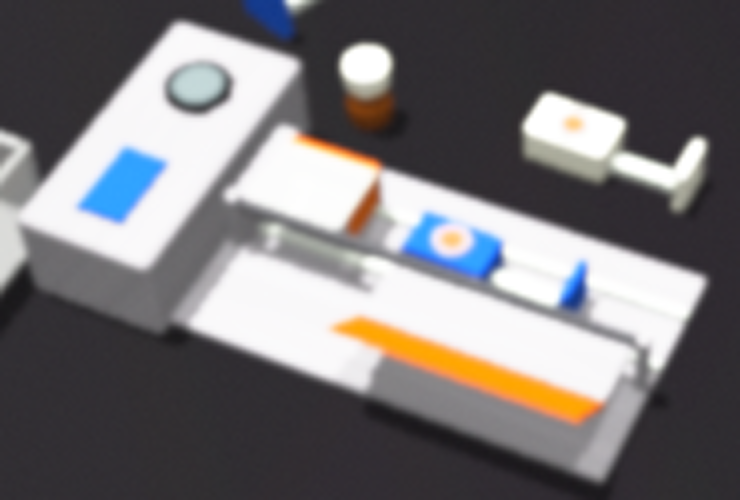

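The crops show the deck's front corners, the pad corners and the block and plate edges clearly. I'll fit the loader pose and the carrier's position along the lane from these.

```bash
cat > fit.py <<'E'
import numpy as np,cv2
from scipy.optimize import least_squares
from plant import bot
def proj(n,P):
    c=bot.get_calibration(n); V=c["view"]; K=np.array([[c["fx"],0,c["cx"]],[0,c["fy"],c["cy"]],[0,0,1]])
    Q=(np.asarray(P,float)@V[:3,:3].T+V[:3,3])*[1,-1,-1]
    return cv2.projectPoints(Q,np.zeros(3),np.zeros(3),K,c["distortion"])[0][:,0]
T=[((-185,-51,6),(316,557)),((-185,95,6),(103,557)),((-36,71,39),(131,334)),((-176,71,39),(128,543)),((-36,102,64),(79,327)),((-176,102,64),(76,543)),((-181,32,48),(189,552))]
S=[((-185,-51,6),(707,280)),((-185,95,6),(603,480)),((-36,71,39),(365,318)),((-176,71,39),(606,404)),((-36,102,64),(332,328)),((-176,102,64),(580,422))]
# carrier frame points
TC=[((25,15,24),(220,326)),((25,-15,24),(265,326)),((-25,15,24),(219,401)),((-25,-15,24),(264,402)),((0,0,24.5),(240,361)),((-76,15,30),(215,475)),((-76,-15,30),(260,475))]
SC=[((0,0,24.5),(452,240))]
px=lambda c,n:(np.array(c)+.5)/(3.5 if n=="top" else 4)-.5+((230,125) if n=="top" else (180,225))
def world(L,p): 
    c,s=np.cos(p[2]),np.sin(p[2]); L=np.atleast_2d(L).astype(float)
    return np.c_[p[0]+c*L[:,0]-s*L[:,1],p[1]+s*L[:,0]+c*L[:,1],L[:,2]]
def res(p,sel=("top","side")):
    r=[]
    for n,A,B in(("top",T,TC),("side",S,SC)):
        if n not in sel: continue
        L=[a for a,_ in A]+[(a[0]+p[3],a[1],a[2]+6) for a,_ in B]
        r.append(proj(n,world(L,p))-np.array([px(b,n) for _,b in A+B]))
    return np.vstack(r).ravel()
if __name__=="__main__":
    for s in(("top","side"),("top",),("side",)):
        f=least_squares(res,[600,50,0,-70],x_scale=[10,10,.1,10],args=(s,),loss="soft_l1"); print(s,f.x.round(4)); 
        if len(s)==2: print(res(f.x).reshape(-1,2).round(1).tolist())
    p=least_squares(res,[600,50,0,-70],x_scale=[10,10,.1,10],loss="soft_l1").x
    np.save("p.npy",p)
    from scipy.spatial.transform import Rotation as R
    for k in(0,np.pi):
        q=(R.from_euler("z",p[2]+k)*R.from_euler("x",np.pi)).as_quat()
        for x in(-165,-52): 
            for z in(16,120): print(k,x,z,bot.solve_ik(world((x,40,z),p)[0],q))
E
python3 fit.py
```

```text
('top', 'side') [ 6.528423e+02  6.416920e+01  4.100000e-03 -5.377470e+01]
[[0.1, 0.7], [-0.3, 0.3], [0.8, 0.2], [0.8, 0.5], [0.8, 0.9], [0.7, 0.4], [-0.2, 0.2], [-0.4, -0.1], [-0.6, -0.0], [-0.4, -0.3], [-0.4, -0.5], [0.1, 0.5], [0.3, 0.2], [0.4, 0.2], [0.0, -0.0], [-0.4, 0.6], [-1.1, -0.7], [-0.4, -0.1], [-1.0, 0.0], [-0.2, -0.5], [-0.2, 0.5]]
('top',) [ 6.537682e+02  6.423830e+01  2.300000e-03 -5.468390e+01]
('side',) [ 6.517866e+02  6.380390e+01  4.200000e-03 -5.272590e+01]
0 -165 16 [ 6.04030324e-01  3.19374171e-01 -6.26329434e-01  4.44089210e-16
 -6.25092722e-01  9.70823013e-01]
0 -165 120 [ 6.04030324e-01  1.69528893e-01 -5.16662346e-01  4.44089210e-16
 -8.84605088e-01  9.70823013e-01]
0 -52 16 [ 4.91433565e-01  4.60706879e-01 -3.74197331e-01  4.44089210e-16
 -7.35892117e-01  1.08341977e+00]
0 -52 120 [ 4.91433565e-01  3.39551386e-01 -2.76854762e-01  4.44089210e-16
 -9.54390178e-01  1.08341977e+00]
3.141592653589793 -165 16 [ 6.04030324e-01  3.19374171e-01 -6.26329434e-01 -4.44089210e-16
 -6.25092722e-01 -2.17076964e+00]
3.141592653589793 -165 120 [ 6.04030324e-01  1.69528893e-01 -5.16662346e-01 -4.44089210e-16
 -8.84605088e-01 -2.17076964e+00]
3.141592653589793 -52 16 [ 4.91433565e-01  4.60706879e-01 -3.74197331e-01 -4.44089210e-16
 -7.35892117e-01 -2.05817288e+00]
3.141592653589793 -52 120 [ 4.91433565e-01  3.39551386e-01 -2.76854762e-01 -4.44089210e-16
 -9.54390178e-01 -2.05817288e+00]
```

```bash
cat > h.py <<'E'
import numpy as np,cv2
from plant import bot
from fit import world
from scipy.spatial.transform import Rotation as R
p=np.load("p.npy"); q=(R.from_euler("z",p[2])*R.from_euler("x",np.pi)).as_quat()
W=lambda x,y,z:world((x,y,z),p)[0]
def loc():
    s=bot.read_state(); d=s["tcp_pos"]-[p[0],p[1],0]; c,n=np.cos(p[2]),np.sin(p[2])
    print("t%.1f"%s["t"],"L",np.round([c*d[0]+n*d[1],-n*d[0]+c*d[1],d[2]],1),"F",s["contact_force"].round(1),"M",s["moment"].round(2),"w%.1f"%s["width"]); return s
def snap(n,name,r,f):
    a=bot.camera(n)[r[1]:r[3],r[0]:r[2],::-1]; cv2.imwrite(f"pics/{name}.png",cv2.resize(a,None,fx=f,fy=f,interpolation=cv2.INTER_CUBIC))
E
python3 - <<'E'
from h import *
bot.move_ptp(W(-147,40,200),q); bot.move_gripper(59)
bot.line_to(W(-147,40,72),150); loc()
snap("side","s1",(180,200,380,350),4)
E
```

```text
t4.5 L [-146.5   40.3   72.7] F [ 1.  -0.4  0.9] M [-0.1   0.14  0.04] w59.2
```

View pics/s1.png

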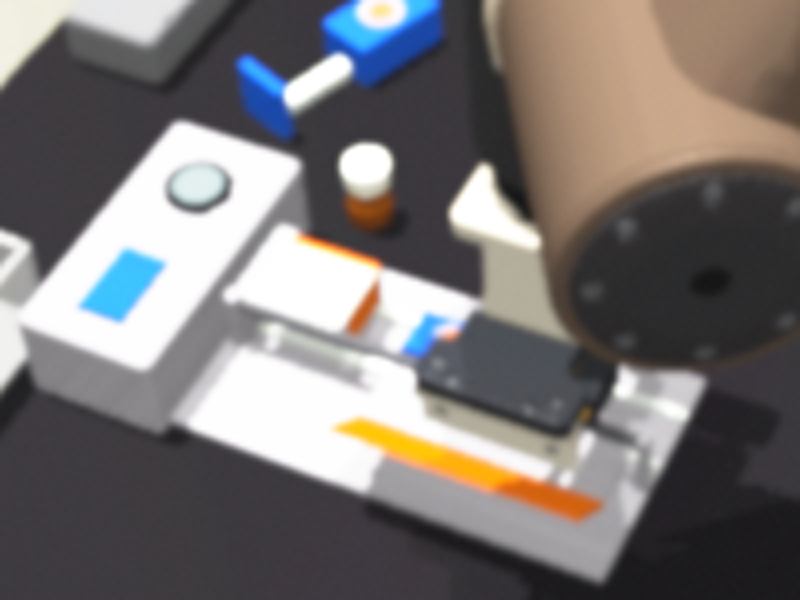

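The gripper is over the rear half of the bar. The left fingertip is near (570,465), over the pad, and it hasn't touched anything. I'll descend while logging forces.

Run:
```python
from h import *
for z in(58,48,38,28,20,15):
    bot.line_to(W(-147,40,z),60); s=loc()
    if np.linalg.norm(s["contact_force"])>25: print("STOP");break
snap("side","s2",(180,200,380,350),4); snap("top","t2",(230,125,360,295),3.5)
```

```text
t5.0 L [-147.3   39.8   57.6] F [ 0.1  0.2 -0.8] M [-0.09  0.13  0.04] w59.4
t5.3 L [-147.4   39.7   47.5] F [-0.1 -1.8  1.3] M [-0.33  0.3   0.  ] w59.2
t5.6 L [-147.1   40.    37.7] F [-1.  -0.3  2.9] M [-0.13  0.31  0.04] w59.1
t5.9 L [-147.1   39.5   27.9] F [ 0.6 -3.   3.3] M [-1.26  0.19  0.01] w59.0
t6.2 L [-147.2   39.5   20.1] F [-1.4 -3.2  5.3] M [-1.41  0.41  0.03] w58.9
t6.5 L [-147.    39.5   15.4] F [-1.  -4.7  7.4] M [-1.69  0.34  0.06] w59.1
```

View pics/s2.png

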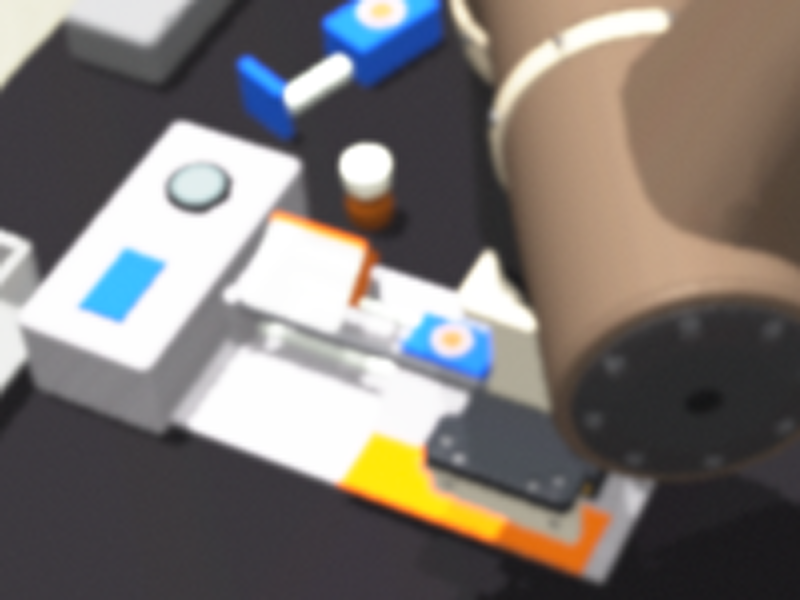

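The pad at (470,500) is level, the lip is up, and the carrier hasn't moved (disc at (452,340)). Next I'll push in steps until I feel the back stop.

Run:
```python
from h import *
z=15
for x in [-135,-120,-105,-90,-75,-66,-62,-60,-58,-56,-55,-54,-53,-52,-51,-50,-49,-48,-47]:
    bot.line_to(W(x,40,z),50 if x<-66 else 15); s=loc()
    if abs(s["contact_force"][0])>14: print("STOP",x);break
bot.pause(.3); loc()
snap("side","s3",(180,200,380,350),4); snap("top","t3",(230,125,360,295),3.5)
```

```text
t6.9 L [-134.9   40.    15.3] F [-1.  -1.9  6.2] M [-0.55  0.85  0.04] w59.1
t7.4 L [-119.7   40.2   15.2] F [-0.7 -0.7  4.8] M [-0.27  0.71  0.05] w59.4
t7.8 L [-104.6   40.2   15.3] F [-1.2 -0.9  4.8] M [-0.19  0.66  0.05] w59.1
t8.3 L [-89.7  40.2  15.2] F [-2.  -0.   5.1] M [-0.21  0.71  0.04] w59.2
t8.7 L [-74.7  40.2  15.2] F [-1.7 -0.4  6.1] M [-0.2   0.79  0.07] w59.2
t9.5 L [-67.   39.8  14.9] F [-4.9  0.   6.5] M [-0.21  1.88  0.05] w59.1
t9.9 L [-62.8  39.9  14.9] F [-4.4 -0.7  5.4] M [-0.16  1.66  0.1 ] w58.9
t10.2 L [-60.9  39.8  14.9] F [-5.1 -1.5  5.5] M [-0.18  1.69  0.08] w58.8
t10.5 L [-58.9  39.8  14.9] F [-4.1 -0.8  5.6] M [-0.16  1.77  0.16] w59.2
t10.8 L [-56.9  39.8  14.9] F [-4.3 -0.5  5.2] M [-0.12  1.76  0.15] w58.8
t11.0 L [-56.   39.8  14.9] F [-4.4 -0.9  5.1] M [-0.19  1.87  0.09] w58.8
t11.3 L [-55.1  39.8  14.8] F [-5.5 -0.9  4.8] M [-0.21  1.9   0.16] w59.3
t11.5 L [-54.1  39.8  14.8] F [-5.2 -0.2  6. ] M [-0.16  1.85  0.12] w58.9
t11.8 L [-53.7  39.7  14.8] F [-6.9 -0.   7.1] M [ 0.04  2.67 -0.05] w59.0
t12.0 L [-53.7  39.7  14.7] F [-10.8   1.1  10. ] M [ 0.35  4.01 -0.19] w59.1
t12.3 L [-53.6  39.6  14.7] F [-13.7   2.6  12.2] M [ 0.76  5.16 -0.34] w59.0
t12.5 L [-53.6  39.5  14.5] F [-18.3   4.7  15.7] M [ 1.13  6.45 -0.46] w59.3
STOP -49
t12.8 L [-53.6  39.5  14.6] F [-17.6   3.8  15.7] M [ 1.14  6.47 -0.45] w58.9
```

View pics/s3.png

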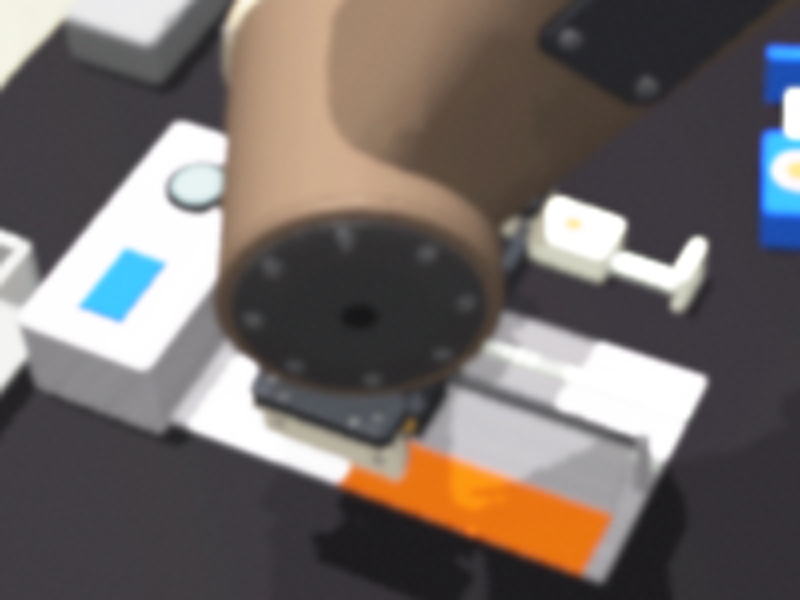

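The push ended in a hard stop at finger x -53.6, so the plate's rear face is at about -44. That matches home at -43 within calibration error. I'll back off a few mm, release the bar, lift clear and verify.

Run:
```python
from h import *
bot.line_to(W(-58,40,15),30); loc()
bot.line_to(W(-58,40,80),80); loc()
bot.line_to(W(-100,40,220),200)
bot.move_joints(np.array([-0.4,0.0,-0.2,0,-1.3,-0.288])); loc()
snap("top","t4",(230,125,360,295),3.5); snap("side","s4",(180,200,380,350),4)
a,b=cv2.imread("pics/t4.png"),cv2.imread("pics/s4.png"); h=480
cv2.imwrite("pics/c4.png",np.hstack([cv2.resize(a,(int(a.shape[1]*400/a.shape[0]),400)),cv2.resize(b,(490,400))]))
```

```text
t13.4 L [-56.5  40.7  15.7] F [4.5 0.3 5.1] M [ 0.19 -1.   -0.12] w59.1
t14.3 L [-58.5  39.8  79.4] F [-0.4  0.2 -0.2] M [-0.1   0.16 -0.03] w59.2
t17.1 L [-285.7 -426.7  330.8] F [-0.1 -1.  -0.1] M [ 0.14  0.26 -0.03] w58.6
```

View pics/c4.png

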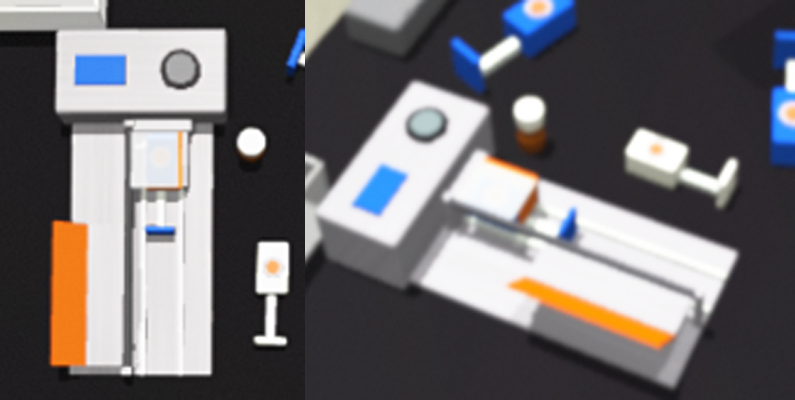

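The carrier is under the closed flap, with its plate at (160,231) in the left panel, and everything else looks undisturbed. I'll check the plate's position numerically before handing in.

Run:
```python
from h import *
from fit import proj
for f,xc in(("pics/topc.png",p[3]),("pics/t4.png",33)):
    a=cv2.imread(f).astype(int); m=(a[...,0]-a[...,2]>90); m[:, :200]=0; m[:,275:]=0; m[:300]=0
    if f.endswith("topc.png"): m[:440]=0
    ys,xs=np.nonzero(m); e=proj("top",[W(xc-73,0,36)])[0]
    print(f,xs.mean()/3.5+230,ys.mean()/3.5+125,ys.min(),ys.max(),"pred",e)
```

```text
pics/topc.png 297.65857142857146 259.52857142857147 466 476 pred [297.86933617 259.28658661]
pics/t4.png 297.8339197748065 222.5249824067558 336 346 pred [298.20731952 222.18985931]
```

```bash
python3 -c "
from plant import bot
print(bot.close_job())"
```

```text
the job is handed in; nothing more can be done
None
```

The blue carrier is fully home against the back stop, confirmed by a hard stop on the push and by the camera; the flap has shut behind it, nothing else appears to have moved, and I handed the job in at about 17 s of the 38 s allowed.

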